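# Fit a spare relay into the middle of a tight relay row

## Task

Fit the spare relay into the middle of the row in the carrier, so that two relays stand on either side of it: slide the last two relays and the end clamp along to open a gap in the row, set the spare down in it, and then push the end clamp up until its sprung plate holds all five relays firmly together, pressed in by a good millimetre. All relays stay upright and flat on the carrier; go gently, feeling for the ends (never press the sprung plate with more than 14 N, and never force the spare in), and leave the tape measure, terminal strip and screwdriver where they are.

Things in the scene. Friction and masses are not known exactly. Their poses are not given: they have to be found in the camera images.
- rack: the relay carrier, fixed to the bench: aluminium base plate 90 (x) x 216 (y) mm, 6 mm thick (relays stand on it, 6 mm above the bench), with two low lips along y, 66 mm apart inside and 4 mm thick, reaching 19 mm above the bench. At its -y end is a fixed grey end stop whose inner face is at y = -78 mm, 56 mm high; at the +y end the sliding end clamp. Origin: centre of the underside; x across, y along the row from fixed stop to clamp, z up
- rack_stop (a point): foot of the inner face of the fixed end stop, on the floor of the carrier (rack axes)
- clamp_tab (a point): point at the middle of the black grip tab on the end clamp: 30 mm (x) x 16 mm (y), 68 mm above the bench; the tab reaches from 48 to 80 mm above the bench and can be pinched across its 30 mm. The clamp's wall below it is up to 55 mm high; its foot, up to 33 mm high, reaches 10 mm behind this point
- clamp (a joint): slide of the end clamp along the carrier's y, m, growing away from the fixed stop, up to 0.0345, its end of travel, a hard stop (four relays then leave 32.5 to 40.5 mm free in all). It stays where it is left and drags with about 7 N of friction. Towards the row it carries a sprung steel pressure plate (64 mm wide, up to 55 mm high, 4 mm thick)
- plate (a joint): how far that plate is pressed back into the clamp, m: 0 = relaxed, 5 N per mm, bottoms at 0.0036. An adjusting screw is set differently each time: relaxed, its face stands 21.5 to 29.5 mm before the tab's point. Dragging the clamp by the row presses it in about 1.4 mm (undone, with the relays pushed back, on release); at most 1.4 mm stays when the clamp is let go
- a_mid (a point): plain grey plug-in relay: box body 62 (x) x 28 (y) x 45 mm high, with a narrower head of 50 x 22 mm on top up to 64 mm (its visible orange lever is smaller than that); 55 g. The point is the body's centre, 22.5 mm above its underside; z up. It stands loose in the carrier with its 28 mm thickness along the carrier's y, touching or nearly touching its neighbours. First of the row, beside the fixed stop
- b_mid (a point): relay of the same kind and size, point likewise. It stands loose in the carrier with its 28 mm thickness along the carrier's y, touching or nearly touching its neighbours. Second from the fixed stop
- c_mid (a point): relay of the same kind and size, point likewise. It stands loose in the carrier with its 28 mm thickness along the carrier's y, touching or nearly touching its neighbours. Third from the fixed stop
- d_mid (a point): relay of the same kind and size, point likewise. It stands loose in the carrier with its 28 mm thickness along the carrier's y, touching or nearly touching its neighbours. Fourth, beside the end clamp
- new_mid (a point): the spare relay, same kind and size, standing upright on the bench to the left or right of the carrier; point and axes likewise. Either way round is fine
- tape_measure: bystander: tape measure 38 x 68 x 58 mm standing on the other side of the carrier; origin under its centre
- strip: bystander: cream terminal strip 22 x 111 x 17 mm lying on the bench in front of the carrier; origin under its centre
- driver: bystander: small screwdriver 154 mm long, 18 mm thick, lying to the left behind the carrier; origin under its centre

How it is judged:
By the outcome, as a careful person would: the job done as asked, in the order asked, and still so for the second after the job is handed in, with the robot touching nothing.
It also fails if it takes over 72 s, if anything falls off the work surface, if the arm or the gripper's body presses on something with over 40 N, if the wrist force passes 120 N, or if a joint passes its speed limit or range.

## Robot

A 6-joint arm with a two-finger parallel gripper is mounted at the origin on a cart in front of the work surface, level with it; the furniture and walls round the work are solid. World frame = base frame: x ahead of the robot, y to its left, z up, the work surface at z = 0. Lengths are in m, angles in rad, forces in N, time in s.
With the tool pointing down it reaches from about 0.375 to 0.975 m from the base axis. Payload 3.8 kg.
Tool frame: the origin (TCP) lies on the centre line of the jaws, within the pads' length; the fingertips stand 25 mm ahead of it and the grasp point (between the pads) lies 6 mm ahead of it; z points along the fingers, y is the line along which they close (so a half turn about z gives the same grasp; the last joint's range is limited). The gripper opens to 85 mm and grips with 20 to 120 N. Pads are 22 mm wide; open, the fingers measure 114 mm over their backs; the gripper's body (76 mm by 85 mm) begins 54 mm behind the grasp point. The pads swing forward as they close: fully open they stand 13 mm farther back than shut.
Start: joints at [1.295, 0.264, 1.604, -0, 1.274, -0.037], TCP at [0.16, 0.656, 0.256] pointing down, gripper open.
Joint ranges: [-2.63, 2.63], [-0.94, 2.18], [0.31, 2.57], [-1.31, 4.45], [0, 2.66], [-2.55, 2.55]. Speed limits (rad/s): [2.57, 2.57, 3.14, 3.14, 3.14, 3.14].

## Interface

Orientations are given as a rotation vector (axis times angle).
In Python, from workcell import bot gives the robot as it stands. The module is installed in compiled form; this text tells all that it offers.
- The arm moves only by the tool play_rows, never from a script. Its argument "commands" is a list that holds one entry, the list of rows, each a list of 7 numbers: the shift along the tool's x, y, z as a fraction of full scale, then the turn, a rotation vector about the tool's x, y, z as a fraction of full scale, then the closure, from -1 (fully open) to 1 (shut). A call has 1 to 8 rows; each row is the pose to reach, as a shift and turn from the pose commanded when the call began, along the tool's axes at that moment, turning the shorter way round; what a row does not reach only later rows make up. Full scale, the value 1, is 60 cm for a shift and 180 degrees for a turn. A row lasts 1/10 s, in which the tool goes at most 50 mm and 8.59 degrees, less where a joint would pass 70% of its speed; a pose out of reach is approached as far as the arm can. A call with a number of a shift or a turn outside -1 to 1 is refused whole. A call with a gripper value outside its range is refused whole. The fingers move at their own pace and stop on an object; "force" is the grip in N (left out, the last holds). Time passes only in rows, so rows that repeat a pose let the fingers close. It gives the time, the measured TCP pose, the force, the opening and the grip force at its end, in the units of the state.
- bot.read_state(): the state, without advancing time (a new reading comes with each control period).
- bot.read_camera(name): name is "side" or "top"; returns the picture (384x512x3 uint8, blue, green, red); there is no depth.
- bot.camera_params(name): a dict with "fov_y" (degrees; the focal length in pixels is half the picture's height over the tangent of half this angle, whatever the lens; pixels are square), "cx", "cy" (the principal point, pixels), "D" ([k1, k2, p1, p2, k3] as OpenCV has them; the pictures are not rectified), "rvec" (rotation vector, rad) and "tvec" (3), from world to camera coordinates, as OpenCV has them. Camera axes: x right, y down, z forward; pixel columns grow to the right and rows downward; lengths in m; the calibration is good to about 2 mm. A picture is of the moment at which its call begins. camera_params takes no time and is no camera call.
- bot.finish_job(): hands the job in; it is judged then, once.
The state is a dict: "time": time; "q": joint angles; "joint_vel": joint speeds; "joint_torque": joint torques, N m; "tool_pos": TCP position; "tcp_rot": TCP orientation; "wrist_force": force on the tool from outside, world axes, zero at the start; "torque": the same for the moment, N m; "width": opening from 0.0 (shut) to 1.0 (fully open); "grip_force": force on a finger pad.
Only numpy, scipy, OpenCV 4.12 (cv2) and the standard library are available. Lean on these libraries where they do the work, as an engineer would, in place of code of your own. Each camera call takes 0.05 s, during which the arm holds its last target. There are 200 camera calls.

## Working session

There is one attempt and no reset: what is moved stays moved. The work goes in short steps, Python scripts to look and compute and a tool call to move; the robot and the scene stay as the last step left them, time stands still between calls to the robot, and variables do not carry over. Pictures are saved under pics/ and viewed, at most 10 in all, crops included, and the job is handed in when it is done.

Besides the shell and the picture viewer there is one more tool, called after "Call:" as name(argument=value, ...) on one line, values as JSON. play_rows: Moves the arm, as the interface text tells. Its arguments: {"type":"object","properties":{"commands":{"type":"array"},"force":{"type":"number"}},"required":["commands"]}

```bash
mkdir -p pics
cat > h.py <<'E'
import numpy as np, cv2
from workcell import bot
def cam(n):
    p=bot.camera_params(n); f=192/np.tan(np.radians(p['fov_y'])/2)
    K=np.array([[f,0,p['cx']],[0,f,p['cy']],[0,0,1.]])
    return K,np.array(p['D'],float),np.array(p['rvec'],float),np.array(p['tvec'],float)
def ray(n,uv,z):
    "pixels -> points on plane z"
    K,D,r,t=cam(n); R=cv2.Rodrigues(r)[0]
    q=cv2.undistortPoints(np.array(uv,float).reshape(-1,1,2),K,D)[:,0]
    d=np.c_[q,np.ones(len(q))]@R; o=-R.T@t
    return o+d*((z-o[2])/d[:,2])[:,None]
def proj(n,P):
    K,D,r,t=cam(n); return cv2.projectPoints(np.array(P,float).reshape(-1,1,3),r,t,K,D)[0][:,0]
E
python3 - <<'E'
from h import *
for n in('side','top'):
    cv2.imwrite(f'pics/{n}0.png',cv2.resize(bot.read_camera(n),(768,576),interpolation=cv2.INTER_CUBIC))
    K,D,r,t=cam(n);print(n,-cv2.Rodrigues(r)[0].T@t,K[0,0],D)
s=bot.read_state();print(s['tool_pos'],s['tcp_rot'],s['wrist_force'],s['width'])
E
```

```text
side [ 0.35264135 -0.86597159  0.39785089] 411.2531653448353 [0.00243608 0.         0.         0.         0.        ]
top [0.46062782 0.01169355 1.01541163] 435.70516255646226 [-0.15631165  0.          0.          0.          0.        ]
[0.15949181 0.65524383 0.25507945] [-0.37421118 -3.11890627  0.00317008] [0.35196612 0.33973958 0.19274793] 0.9980850242883591
```

View pics/side0.png

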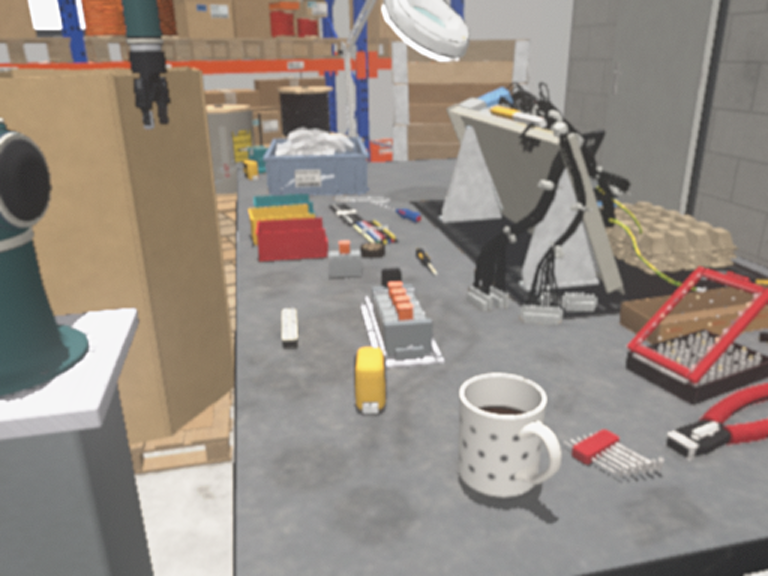

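View pics/top0.png

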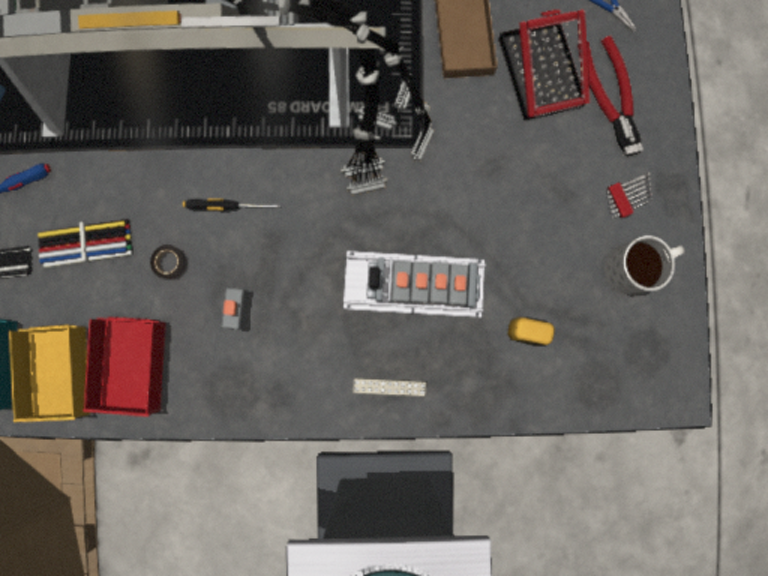

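The side view shows the carrier near (400,320), the spare at (345,262) and the tape at (370,380). In the top view the carrier is at (415,284) with the clamp tab at (376,278) on the left (+y) side. The orange levers are at (402..460,281), the spare at (233,308), the strip at (389,387) and the driver at (230,205). Next I'll zoom in.

Run:
```python
from h import *
t=bot.read_camera('top');cv2.imwrite('pics/raw_t.png',t)
s=bot.read_camera('side');cv2.imwrite('pics/raw_s.png',s)
a=cv2.resize(t[155:225,140:340],None,fx=4,fy=4,interpolation=cv2.INTER_CUBIC)
b=cv2.resize(s[155:248,205:305],None,fx=3,fy=3,interpolation=cv2.INTER_CUBIC)
c=np.zeros((570,800,3),np.uint8);c[:280]=a;c[285:285+279,:300]=b
cv2.imwrite('pics/crop0.png',c)
for n,im,z in(('top',t,.07),('side',s,.07)):
    h=cv2.cvtColor(im,cv2.COLOR_BGR2HSV)
    m=cv2.inRange(h,(3,110,120),(14,255,255))
    k,_,st,ce=cv2.connectedComponentsWithStats(m)
    for i in range(1,k):
        if 15<st[i,4]<300: print(n,st[i],ce[i].round(2),ray(n,[ce[i]],z).round(4))
# rack: bright mask in top
m=cv2.inRange(cv2.cvtColor(t,cv2.COLOR_BGR2GRAY)[155:225,220:335],165,255)
pts=np.argwhere(m)[:,::-1]+[220,155]
print(cv2.minAreaRect(pts.astype(np.float32)))
print(ray('top',cv2.boxPoints(cv2.minAreaRect(pts.astype(np.float32))),.012).round(4))
```

```text
top [265 182   7  10  59] [267.81 186.2 ] [[ 0.5517 -0.0242  0.07  ]]
top [278 183   7   9  57] [280.68 186.89] [[ 0.5498 -0.0523  0.07  ]]
top [291 183   7  10  56] [293.59 187.41] [[ 0.5484 -0.0805  0.07  ]]
top [303 184   7  10  61] [306.18 188.52] [[ 0.5456 -0.1081  0.07  ]]
top [149 201   8   9  65] [152.72 204.88] [[0.5141 0.2276 0.07  ]]
side [179   1  21  24 240] [188.3   9.8] [[-0.0954 -7.2818  0.07  ]]
side [198  12  14  13  60] [203.98  17.83] [[ -0.6243 -10.315    0.07  ]]
side [234  35  10  17 109] [238.95  42.66] [[ 3.5437 16.7362  0.07  ]]
side [246  34  15  18 172] [251.5   41.92] [[ 4.3256 17.9554  0.07  ]]
side [247  95  14  13 108] [252.37 102.47] [[0.792  1.2181 0.07  ]]
side [170 145  41  19  91] [185.64 148.96] [[0.4036 0.3804 0.07  ]]
side [226 162   7   7  42] [229.19 164.86] [[0.5074 0.1831 0.07  ]]
side [258 187  17  26 187] [266.17 200.59] [[ 0.543  -0.0876  0.07  ]]
side [424 197  24  26  32] [435.78 208.97] [[ 0.8579 -0.2139  0.07  ]]
side [434 198  22  25  33] [444.52 209.36] [[ 0.8733 -0.2198  0.07  ]]
side [494 202  18  20  79] [505.04 211.27] [[ 0.9803 -0.2567  0.07  ]]
side [474 213  11   6  45] [478.93 215.02] [[ 0.9192 -0.2595  0.07  ]]
side [443 217  13   6  52] [449.63 219.69] [[ 0.8521 -0.2643  0.07  ]]
((275.7140197753906, 189.0758819580078), (92.50701141357422, 38.736915588378906), 3.5763344764709473)
[[ 0.5137  0.0653  0.012 ]
 [ 0.6035  0.059   0.012 ]
 [ 0.5876 -0.1561  0.012 ]
 [ 0.4974 -0.1481  0.012 ]]
```

View pics/crop0.png

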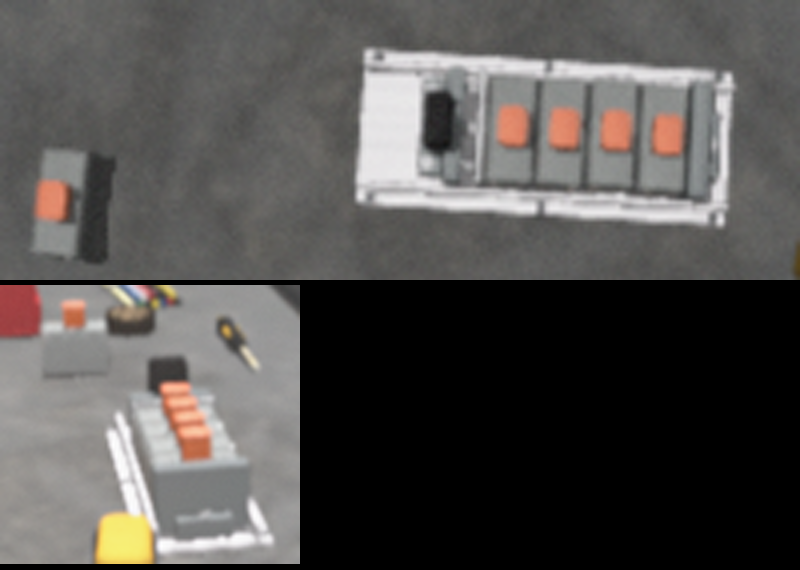

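The top crop shows the tab at (439,121), plate and wall around x 460–485, levers at (513..668,127..134), the stop at about x 703, and the spare body at about (30–88,150–260). The row direction is about -4.2° in yaw. Next I'll measure the tab and compute rows.

```bash
cat >> h.py <<'E'
from scipy.spatial.transform import Rotation as Rn
def goal(yaw):
    "tool down, tool y at world angle yaw (deg)"
    a=np.radians(yaw); y=np.array([np.cos(a),np.sin(a),0]); z=np.array([0,0,-1.])
    return Rn.from_matrix(np.c_[np.cross(y,z),y,z])
def plan(xyz,yaw,s=None):
    s=s or bot.read_state(); R=Rn.from_rotvec(s['tcp_rot'])
    d=R.inv().apply(np.array(xyz)-s['tool_pos'])/.6; w=(R.inv()*goal(yaw)).as_rotvec()/np.pi
    return np.r_[d,w].round(4).tolist()
E
python3 - <<'E'
from h import *
t=cv2.imread('pics/raw_t.png')
g=cv2.cvtColor(t,cv2.COLOR_BGR2GRAY)
m=cv2.inRange(g[172:197,243:257],0,50)
k,_,st,ce=cv2.connectedComponentsWithStats(m)
for i in range(1,k):
    if st[i,4]>20:
        print('tab',st[i],ce[i]+[243,172],ray('top',[ce[i]+[243,172]],.08).round(4))
L=np.array([[267.81,186.2],[280.68,186.89],[293.59,187.41],[306.18,188.52]])
P=ray('top',L,.07);print('row yaw',np.degrees(np.arctan2(*-np.polyfit(P[:,1],P[:,0],1)[[0]],1)))
# spare body: threshold in ROI
r=cv2.cvtColor(t[188:224,143:164],cv2.COLOR_BGR2HSV)
m=((r[...,2]>105)|(r[...,1]>110)).astype(np.uint8)
c=max(cv2.findContours(m,0,2)[0],key=cv2.contourArea).reshape(-1,2)+[143,188]
R=cv2.minAreaRect(c.astype(np.float32));print(R)
Q=ray('top',cv2.boxPoints(R),.045);print(Q.round(4),Q.mean(0),ray('top',[[152.72,204.88]],.064))
print(plan([.555,.005,.25],-4.2))
E
```

```text
tab [ 4  6  6 15 82] [249.5        185.17073171] [[0.5535 0.0157 0.08  ]]
row yaw -4.0573262481887395
((153.54617309570312, 205.1307830810547), (12.03136920928955, 26.915536880493164), 7.125016689300537)
[[0.4868 0.2487 0.045 ]
 [0.5467 0.2414 0.045 ]
 [0.543  0.2142 0.045 ]
 [0.4832 0.2216 0.045 ]] [0.51493894 0.23145138 0.045     ] [[0.51439064 0.22894051 0.064     ]]
[-0.8968, -0.8974, 0.0103, -0.0004, 0.0003, 0.4473]
```

Call:
play_rows(commands=[[[-0.8968,-0.8974,0.0103,-0.0004,0.0003,0.4473,-1],[-0.8968,-0.8974,0.0103,-0.0004,0.0003,0.4473,-1],[-0.8968,-0.8974,0.0103,-0.0004,0.0003,0.4473,-1],[-0.8968,-0.8974,0.0103,-0.0004,0.0003,0.4473,-1],[-0.8968,-0.8974,0.0103,-0.0004,0.0003,0.4473,-1],[-0.8968,-0.8974,0.0103,-0.0004,0.0003,0.4473,-1],[-0.8968,-0.8974,0.0103,-0.0004,0.0003,0.4473,-1],[-0.8968,-0.8974,0.0103,-0.0004,0.0003,0.4473,-1]]], force=25)

```text
time: 1.0
tool_pos: [0.368, 0.3122, 0.2531]
tcp_rot: [-2.077, -2.357, -0.002]
wrist_force: [1.2, 0.9, -0.0]
width: 1.0
grip_force: 0.0
```

```bash
python3 -c "
from h import *
print(bot.read_state()['tool_pos'],plan([.5542,.0157,.14],-4.1))"
```

```text
[0.36796925 0.31221236 0.25307673] [-0.5296, 0.2455, 0.1879, 0.0002, -0.0005, 0.063]
```

Call:
play_rows(commands=[[[-0.5296,0.2455,0.1879,0,0,0.063,-1],[-0.5296,0.2455,0.1879,0,0,0.063,-1],[-0.5296,0.2455,0.1879,0,0,0.063,-1],[-0.5296,0.2455,0.1879,0,0,0.063,-1],[-0.5296,0.2455,0.1879,0,0,0.063,-1],[-0.5296,0.2455,0.1879,0,0,0.063,-1],[-0.5296,0.2455,0.1879,0,0,0.063,-1],[-0.5296,0.2455,0.1879,0,0,0.063,-1]]])

```text
time: 1.8
tool_pos: [0.5562, 0.0151, 0.1383]
tcp_rot: [-2.296, -2.143, 0.001]
wrist_force: [0.9, 0.6, -0.1]
width: 1.0
grip_force: 0.0
```

Call:
play_rows(commands=[[[0,0,0,0,0,0,-1],[0,0,0,0,0,0,-1]]])

```text
time: 2.0
tool_pos: [0.5549, 0.019, 0.1398]
tcp_rot: [-2.293, -2.145, -0.001]
wrist_force: [-0.2, 0.4, 0.5]
width: 1.002
grip_force: 0.0
```

```bash
python3 -c "
from h import *
s=bot.read_state();print(s['tool_pos'],s['wrist_force'],plan([.5542,.0157,.088],-4.1))
t=bot.read_camera('top');cv2.imwrite('pics/t1.png',cv2.resize(t[135:225,200:320],None,fx=5,fy=5,interpolation=cv2.INTER_CUBIC))"
```

```text
[0.55486137 0.01895754 0.13981775] [-0.22827649  0.3501282   0.54204163] [-0.0056, -0.0006, 0.0864, -0.0003, -0.0006, 0.0015]
```

Call:
play_rows(commands=[[[-0.0056,-0.0006,0.0464,0,-0.0006,0.0015,-1],[-0.0056,-0.0006,0.0864,0,-0.0006,0.0015,-1],[-0.0056,-0.0006,0.0864,0,-0.0006,0.0015,-1],[-0.0056,-0.0006,0.0864,0,-0.0006,0.0015,-1],[-0.0056,-0.0006,0.0864,0,-0.0006,0.0015,1],[-0.0056,-0.0006,0.0864,0,-0.0006,0.0015,1],[-0.0056,-0.0006,0.0864,0,-0.0006,0.0015,1],[-0.0056,-0.0006,0.0864,0,-0.0006,0.0015,1]]], force=40)

```text
time: 2.85
tool_pos: [0.5554, 0.0153, 0.089]
tcp_rot: [2.297, 2.14, 0.001]
wrist_force: [-0.7, 3.4, 14.3]
width: 0.34
grip_force: 43.7
```

Call:
play_rows(commands=[[[0,0,0,0,0,0,1],[0,0,0,0,0,0,1],[0,0,0,0,0,0,1],[0,0,0,0,0,0,1]]])

```text
time: 3.25
tool_pos: [0.5554, 0.0153, 0.0891]
tcp_rot: [2.298, 2.14, 0.001]
wrist_force: [-1.4, 0.8, 5.9]
width: 0.337
grip_force: 41.4
```

Call:
play_rows(commands=[[[0.006,0,0,0,0,0,1],[0.012,0,0,0,0,0,1],[0.02,0,0,0,0,0,1],[0.028,0,0,0,0,0,1],[0.036,0,0,0,0,0,1],[0.043,0,0,0,0,0,1],[0.048,0,0,0,0,0,1],[0.05,0,0,0,0,0,1]]])

```text
time: 4.05
tool_pos: [0.5575, 0.0436, 0.0891]
tcp_rot: [2.295, 2.14, -0.003]
wrist_force: [-0.4, -6.6, 6.4]
width: 0.34
grip_force: 41.5
```

Call:
play_rows(commands=[[[0.001,0,0,0,0,0,1],[0.002,0,0,0,0,0,1],[0.0025,0,0,0,0,0,1]]])

```text
time: 4.35
tool_pos: [0.5576, 0.0448, 0.0891]
tcp_rot: [2.295, 2.14, -0.003]
wrist_force: [-1.5, -6.8, 6.8]
width: 0.337
grip_force: 41.5
```

Call:
play_rows(commands=[[[0.0015,0,0,0,0,0,1],[0.003,0,0,0,0,0,1],[0.003,0,0,0,0,0,1]]])

```text
time: 4.65
tool_pos: [0.5578, 0.0467, 0.0891]
tcp_rot: [2.296, 2.14, -0.002]
wrist_force: [-1.0, -6.5, 5.9]
width: 0.339
grip_force: 41.5
```

Call:
play_rows(commands=[[[0.001,0,0,0,0,0,1],[0.002,0,0,0,0,0,1],[0.002,0,0,0,0,0,1]]])

```text
time: 4.95
tool_pos: [0.5579, 0.0479, 0.0891]
tcp_rot: [2.296, 2.14, -0.002]
wrist_force: [-2.0, -6.5, 6.8]
width: 0.34
grip_force: 41.5
```

Call:
play_rows(commands=[[[0.001,0,0,0,0,0,1],[0.002,0,0,0,0,0,1],[0.002,0,0,0,0,0,1]]])

```text
time: 5.25
tool_pos: [0.5579, 0.049, 0.0891]
tcp_rot: [2.295, 2.14, -0.003]
wrist_force: [-1.7, -6.3, 6.0]
width: 0.338
grip_force: 41.5
```

Call:
play_rows(commands=[[[0.001,0,0,0,0,0,1],[0.002,0,0,0,0,0,1],[0.002,0,0,0,0,0,1]]])

```text
time: 5.55
tool_pos: [0.558, 0.0492, 0.0891]
tcp_rot: [2.294, 2.14, -0.005]
wrist_force: [-1.7, -8.9, 6.7]
width: 0.339
grip_force: 41.5
```

Call:
play_rows(commands=[[[0.001,0,0,0,0,0,1],[0.001,0,0,0,0,0,1],[0.001,0,0,0,0,0,1]]])

```text
time: 5.85
tool_pos: [0.558, 0.0493, 0.0891]
tcp_rot: [2.294, 2.139, -0.006]
wrist_force: [-1.8, -12.4, 6.7]
width: 0.338
grip_force: 41.5
```

Call:
play_rows(commands=[[[-0.003,0,0,0,0,0,0],[-0.003,0,0,0,0,0,-1],[-0.003,0,0,0,0,0,-1],[-0.003,0,0,0,0,0,-1],[-0.003,0,-0.07,0,0,0,-1],[-0.003,0,-0.1,0,0,0,-1],[-0.003,0,-0.1,0,0,0,-1],[-0.003,0,-0.1,0,0,0,-1]]], force=25)

```text
time: 6.65
tool_pos: [0.5573, 0.0513, 0.1481]
tcp_rot: [2.297, 2.141, 0.0]
wrist_force: [-0.5, 0.5, -0.4]
width: 0.999
grip_force: 0.0
```

```bash
python3 -c "
from h import *
s=bot.read_state();print(s['tool_pos'],s['wrist_force'],plan([.5502,-.052,.053],-4.3))
t=bot.read_camera('top')
h=cv2.cvtColor(t,cv2.COLOR_BGR2HSV);m=cv2.inRange(h,(3,110,120),(14,255,255))
k,_,st,ce=cv2.connectedComponentsWithStats(m)
for i in range(1,k):
  if 15<st[i,4]<300:print(st[i],ray('top',[ce[i]],.07).round(4))
"
```

```text
[0.55730599 0.05126453 0.14812457] [-0.5082146   0.50631233 -0.39483231] [-0.1724, 0.0002, 0.1586, 0.0002, 0.0001, 0.0015]
[278 183   6   8  47] [[ 0.5506 -0.052   0.07  ]]
[291 183   7   9  53] [[ 0.5489 -0.0805  0.07  ]]
[303 184   7  10  61] [[ 0.5456 -0.1081  0.07  ]]
[149 201   8   9  66] [[0.5141 0.2277 0.07  ]]
```

Call:
play_rows(commands=[[[-0.0624,0,0,0,0,0.0015,-1],[-0.1324,0,0,0,0,0.0015,-1],[-0.1724,0,0,0,0,0.0015,-1],[-0.1724,0,0,0,0,0.0015,-1],[-0.1724,0,0.05,0,0,0.0015,-1],[-0.1724,0,0.1,0,0,0.0015,-1],[-0.1724,0,0.1586,0,0,0.0015,-1],[-0.1724,0,0.1586,0,0,0.0015,-1]]])

```text
time: 7.5
tool_pos: [0.5441, -0.0506, 0.0468]
tcp_rot: [-2.296, -2.13, 0.013]
wrist_force: [-1.8, -0.5, -0.7]
width: 1.003
grip_force: 0.0
```

Call:
play_rows(commands=[[[0,0,0,0,0,0,-1],[0,0,0,0,0,0,1],[0,0,0,0,0,0,1],[0,0,0,0,0,0,1],[0,0,0,0,0,0,1],[0,0,0,0,0,0,1]]])

```text
time: 8.1
tool_pos: [0.5518, -0.0524, 0.0552]
tcp_rot: [2.301, 2.134, 0.004]
wrist_force: [0.6, 0.9, 5.8]
width: 0.718
grip_force: 28.9
```

Call:
play_rows(commands=[[[0.006,0,0,0,0,0,1],[0.013,0,0,0,0,0,1],[0.02,0,0,0,0,0,1],[0.027,0,0,0,0,0,1],[0.034,0,0,0,0,0,1],[0.041,0,0,0,0,0,1],[0.046,0,0,0,0,0,1],[0.048,0,0,0,0,0,1]]])

```text
time: 8.9
tool_pos: [0.554, -0.0242, 0.0552]
tcp_rot: [2.3, 2.134, 0.002]
wrist_force: [-0.8, -3.0, 6.2]
width: 0.718
grip_force: 28.9
```

Call:
play_rows(commands=[[[0.0015,0,0,0,0,0,1],[0.0025,0,0,0,0,0,1],[0.0025,0,0,0,0,0,1]]])

```text
time: 9.2
tool_pos: [0.5542, -0.0229, 0.0552]
tcp_rot: [2.3, 2.134, 0.003]
wrist_force: [0.9, -2.7, 5.5]
width: 0.718
grip_force: 28.9
```

Call:
play_rows(commands=[[[0.0015,0,0,0,0,0,1],[0.0025,0,0,0,0,0,1],[0.0025,0,0,0,0,0,1]]])

```text
time: 9.5
tool_pos: [0.5543, -0.0214, 0.0552]
tcp_rot: [2.3, 2.134, 0.003]
wrist_force: [0.9, -1.7, 5.7]
width: 0.717
grip_force: 28.9
```

Call:
play_rows(commands=[[[0.0015,0,0,0,0,0,1],[0.0025,0,0,0,0,0,1],[0.0025,0,0,0,0,0,1]]])

```text
time: 9.8
tool_pos: [0.5544, -0.0199, 0.0552]
tcp_rot: [2.3, 2.134, 0.003]
wrist_force: [-0.3, -2.4, 6.9]
width: 0.72
grip_force: 28.9
```

Call:
play_rows(commands=[[[0.0015,0,0,0,0,0,1],[0.0025,0,0,0,0,0,1],[0.0025,0,0,0,0,0,1]]])

```text
time: 10.1
tool_pos: [0.5545, -0.0184, 0.0552]
tcp_rot: [2.3, 2.134, 0.003]
wrist_force: [0.3, -1.9, 6.0]
width: 0.721
grip_force: 28.9
```

Call:
play_rows(commands=[[[0.001,0,0,0,0,0,1],[0.002,0,0,0,0,0,1],[0.002,0,0,0,0,0,1]]])

```text
time: 10.4
tool_pos: [0.5546, -0.0173, 0.0552]
tcp_rot: [2.3, 2.133, 0.003]
wrist_force: [-0.2, -3.5, 6.6]
width: 0.719
grip_force: 28.9
```

Call:
play_rows(commands=[[[0.001,0,0,0,0,0,1],[0.002,0,0,0,0,0,1],[0.002,0,0,0,0,0,1]]])

```text
time: 10.7
tool_pos: [0.5546, -0.0165, 0.0552]
tcp_rot: [2.299, 2.134, 0.002]
wrist_force: [0.8, -4.5, 7.1]
width: 0.719
grip_force: 28.9
```

```bash
python3 -c "
from h import *
t=bot.read_camera('side');cv2.imwrite('pics/s2.png',cv2.resize(t[155:248,205:305],None,fx=6,fy=6,interpolation=cv2.INTER_CUBIC))"
```

```text
(no output)
```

View pics/s2.png

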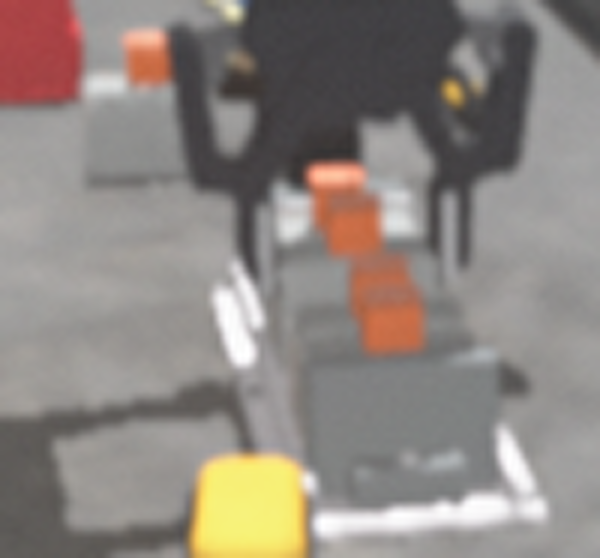

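The side view shows the gripper on relay c, with c and d against the clamp and a clear gap behind b (levers at (340,200), then (385,300)). I'll feel for the lips in x to find the centreline.

Call:
play_rows(commands=[[[-0.001,-0.0015,0,0,0,0,1],[-0.001,-0.003,0,0,0,0,1],[-0.001,-0.004,0,0,0,0,1],[-0.001,-0.004,0,0,0,0,1]]])

```text
time: 11.15
tool_pos: [0.5533, -0.0165, 0.0552]
tcp_rot: [2.299, 2.132, 0.005]
wrist_force: [3.3, -4.1, 6.3]
width: 0.718
grip_force: 28.8
```

Call:
play_rows(commands=[[[0,-0.001,0,0,0,0,1],[0,-0.002,0,0,0,0,1],[0,-0.002,0,0,0,0,1]]])

```text
time: 11.45
tool_pos: [0.5522, -0.0164, 0.0553]
tcp_rot: [2.299, 2.132, 0.006]
wrist_force: [3.6, -3.1, 6.2]
width: 0.716
grip_force: 28.8
```

Call:
play_rows(commands=[[[0,0.002,0,0,0,0,1],[0,0.004,0,0,0,0,1],[0,0.006,0,0,0,0,1],[0,0.007,0,0,0,0,1],[0,0.007,0,0,0,0,1]]])

```text
time: 11.95
tool_pos: [0.5527, -0.0164, 0.0552]
tcp_rot: [2.303, 2.137, -0.004]
wrist_force: [-8.2, -3.5, 17.7]
width: 0.718
grip_force: 30.2
```

Call:
play_rows(commands=[[[0,-0.002,0,0,0,0,1],[0,-0.003,0,0,0,0,1],[0,-0.003,0,0,0,0,1]]])

```text
time: 12.25
tool_pos: [0.5525, -0.0164, 0.0551]
tcp_rot: [2.301, 2.135, 0.001]
wrist_force: [-2.3, -3.0, 11.6]
width: 0.72
grip_force: 29.5
```

```bash
python3 -c "
from h import *
s=bot.read_state();print(s['tool_pos'],s['wrist_force'],s['torque'],np.degrees((goal(-4.3).inv()*Rn.from_rotvec(s['tcp_rot'])).as_rotvec()))
t=bot.read_camera('side');cv2.imwrite('pics/s3.png',cv2.resize(t[150:225,235:300],None,fx=8,fy=8,interpolation=cv2.INTER_CUBIC))"
```

```text
[ 0.55248188 -0.01638811  0.05514844] [-2.33027389 -3.00386666 11.61669304] [-0.57832446  0.27543361  0.01989301] [-1.36178002e-01 -9.60876638e-02 -8.97903881e-05]
```

View pics/s3.png

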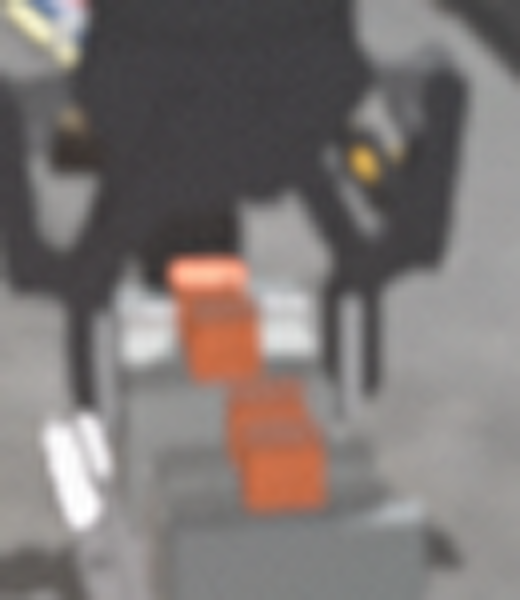

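Relay c looks upright and seated, at (220,400). The centreline there is about x=0.553. I'll release it and look from above.

Call:
play_rows(commands=[[[0,0,-0.002,0,0,0,1],[0,0,-0.002,0,0,0,0],[0,0,-0.002,0,0,0,-1],[0,0,-0.002,0,0,0,-1],[0,0,-0.03,0,0,0,-1],[0,0,-0.1,0,0,0,-1],[0,0,-0.18,0,0,0,-1],[0.01,0,-0.25,0,0,0,-1]]])

```text
time: 13.1
tool_pos: [0.5512, -0.0094, 0.2039]
tcp_rot: [-2.303, -2.135, 0.002]
wrist_force: [1.3, 0.2, 0.6]
width: 0.998
grip_force: 0.0
```

```bash
python3 -c "
from h import *
s=bot.read_state();print(s['tool_pos'],s['wrist_force'],plan([.5147,.2295,.20],-7))"
```

```text
[ 0.55117543 -0.00943561  0.20385284] [1.27268571 0.22570188 0.57369636] [0.3925, -0.0907, 0.0065, -0.0005, 0.0001, 0.0148]
```

Call:
play_rows(commands=[[[0.1,-0.02,0.0065,0,0,0.0148,-1],[0.18,-0.04,0.0065,0,0,0.0148,-1],[0.26,-0.06,0.0065,0,0,0.0148,-1],[0.33,-0.08,0.0065,0,0,0.0148,-1],[0.38,-0.0907,0.0065,0,0,0.0148,-1],[0.3925,-0.0907,0.0065,0,0,0.0148,-1],[0.3925,-0.0907,0.0065,0,0,0.0148,-1],[0.3925,-0.0907,0.0065,0,0,0.0148,-1]]])

```text
time: 13.9
tool_pos: [0.5151, 0.2285, 0.1982]
tcp_rot: [2.352, 2.082, -0.003]
wrist_force: [0.8, -0.1, -0.5]
width: 0.999
grip_force: 0.0
```

```bash
python3 -c "
from h import *
s=bot.read_state();print(s['tool_pos'],s['wrist_force'],plan([.5147,.2295,.05],-7))
t=bot.read_camera('top');u=bot.read_camera('side')
h=cv2.cvtColor(t,cv2.COLOR_BGR2HSV);m=cv2.inRange(h,(3,110,120),(14,255,255))
k,_,st,ce=cv2.connectedComponentsWithStats(m)
for i in range(1,k):
  if 15<st[i,4]<300:print(st[i],ray('top',[ce[i]],.07).round(4))
c=np.zeros((580,780,3),np.uint8)
c[:250,:575]=cv2.resize(t[160:210,225:340],None,fx=5,fy=5,interpolation=cv2.INTER_CUBIC)
c[255:255+320,:300]=cv2.resize(u[168:248,230:305],None,fx=4,fy=4,interpolation=cv2.INTER_CUBIC)
cv2.imwrite('pics/c4.png',c)"
```

```text
[0.51513679 0.22851174 0.19824063] [ 0.79279011 -0.0669012  -0.48957899] [0.002, -0.0007, 0.2471, -0.0003, 0.0006, 0.0001]
[249 181   7  10  62] [[0.5543 0.0104 0.07  ]]
[262 182   7  10  58] [[ 0.5517 -0.0175  0.07  ]]
[291 183   7  10  55] [[ 0.5485 -0.0805  0.07  ]]
[303 184   7  10  61] [[ 0.5456 -0.1081  0.07  ]]
[149 201   8   9  59] [[0.5143 0.2284 0.07  ]]
```

View pics/c4.png

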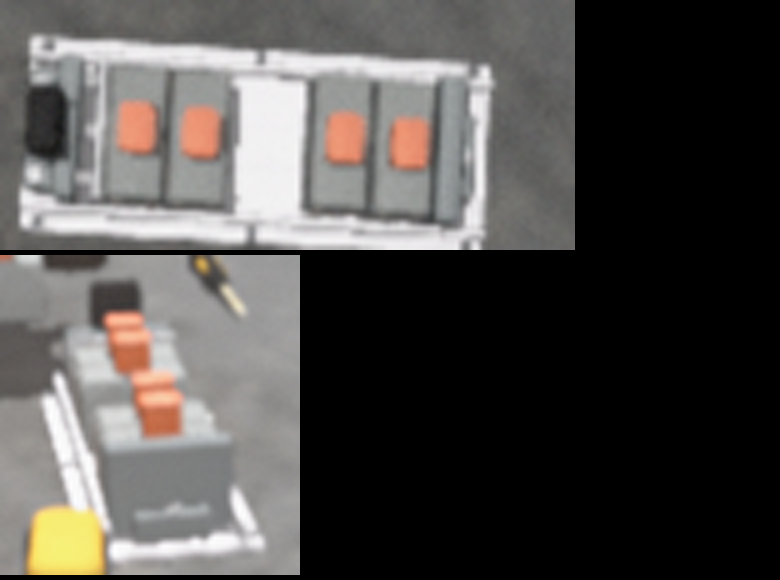

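The top view shows the gap between c (lever at 200) and b (lever at 345), about 35 mm wide and centred near (0.5503,-0.0487). All relays are upright. Now I'll pick up the spare.

Call:
play_rows(commands=[[[0.001,-0.0007,0.06,0,0,0,-1],[0.001,-0.0007,0.12,0,0,0,-1],[0.001,-0.0007,0.18,0,0,0,-1],[0.001,-0.0007,0.22,0,0,0,-1],[0.001,-0.0007,0.2471,0,0,0,-1],[0.001,-0.0007,0.2471,0,0,0,-1],[0.001,-0.0007,0.2471,0,0,0,-1]]])

```text
time: 14.7
tool_pos: [0.5154, 0.2288, 0.0508]
tcp_rot: [2.354, 2.08, -0.001]
wrist_force: [0.2, 0.5, 0.1]
width: 1.0
grip_force: 0.0
```

Call:
play_rows(commands=[[[0,0,0,0,0,0,-1],[0,0,0,0,0,0,1],[0,0,0,0,0,0,1],[0,0,0,0,0,0,1],[0,0,0,0,0,0,1],[0,0,0,0,0,0,1]]], force=30)

```text
time: 15.3
tool_pos: [0.5162, 0.2303, 0.0522]
tcp_rot: [2.351, 2.081, 0.003]
wrist_force: [0.0, -1.1, 6.9]
width: 0.719
grip_force: 33.8
```

Call:
play_rows(commands=[[[0,0,-0.01,0,0,0,1],[0,0,-0.03,0,0,0,1],[0,0,-0.07,0,0,0,1],[0,0,-0.12,0,0,0,1],[0,0,-0.15,0,0,0,1],[0,0,-0.15,0,0,0,1],[0,0,-0.15,0,0,0,1]]])

```text
time: 16.0
tool_pos: [0.5151, 0.23, 0.141]
tcp_rot: [2.352, 2.082, 0.001]
wrist_force: [-0.7, -0.1, -1.1]
width: 0.712
grip_force: 33.1
```

```bash
python3 -c "
from h import *
s=bot.read_state();print(s['tool_pos'],s['wrist_force'],plan([.5505,-.0487,.14],-4.3))
u=bot.read_camera('side')
cv2.imwrite('pics/c5.png',cv2.resize(u[110:190,190:270],None,fx=5,fy=5,interpolation=cv2.INTER_CUBIC))"
```

```text
[0.51509722 0.23000695 0.14102264] [-0.73971001 -0.0563497  -1.09349754] [-0.4539, 0.115, 0.0019, 0.0003, 0.0001, -0.0149]
```

View pics/c5.png

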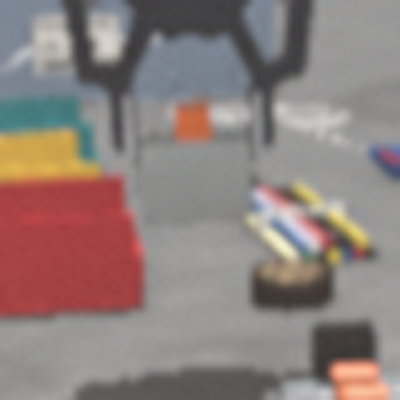

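The spare is held level at (195,160). Next I'll carry it over the gap.

Call:
play_rows(commands=[[[-0.04,0.01,-0.03,0,0,-0.0149,1],[-0.11,0.03,-0.031,0,0,-0.0149,1],[-0.18,0.05,-0.031,0,0,-0.0149,1],[-0.25,0.07,-0.031,0,0,-0.0149,1],[-0.32,0.09,-0.031,0,0,-0.0149,1],[-0.38,0.105,-0.031,0,0,-0.0149,1],[-0.43,0.115,-0.031,0,0,-0.0149,1],[-0.4539,0.115,-0.031,0,0,-0.0149,1]]])

```text
time: 16.85
tool_pos: [0.5495, -0.0511, 0.1576]
tcp_rot: [-2.305, -2.133, 0.004]
wrist_force: [0.1, 0.3, -1.9]
width: 0.714
grip_force: 33.0
```

Call:
play_rows(commands=[[[0,0,0,0,0,0,1],[0,0,0,0,0,0,1],[0,0,0,0,0,0,1]]])

```text
time: 17.15
tool_pos: [0.5501, -0.0474, 0.1589]
tcp_rot: [-2.301, -2.137, 0.001]
wrist_force: [-0.8, 0.5, 0.5]
width: 0.718
grip_force: 33.0
```

```bash
python3 -c "
from h import *
s=bot.read_state();print(s['tool_pos'],s['wrist_force'],plan([.5505,-.0487,.0682],-4.3))
u=bot.read_camera('side')
h=cv2.cvtColor(u,cv2.COLOR_BGR2HSV);m=cv2.inRange(h,(3,110,120),(14,255,255))
k,_,st,ce=cv2.connectedComponentsWithStats(m)
for i in range(1,k):
  if 15<st[i,4]<300 and 200<ce[i][0]<320 and ce[i][1]>100:print(st[i],ce[i])
for y in (-.045,-.0487,-.053):print(proj('side',[.5505,y,s['tool_pos'][2]-.0522+.055]))
"
```

```text
[ 0.55006653 -0.04740054  0.15890269] [-0.82953525  0.48658236  0.47657387] [-0.0021, 0.001, 0.1512, -0.0003, 0.0, 0.0004]
[260 149  10  10  85] [264.43529412 153.30588235]
[256 182  11  16 105] [261.38095238 189.95238095]
[264 199  11  15 135] [268.82962963 205.97777778]
[[264.62244747 152.89666305]]
[[265.03517464 153.35368591]]
[[265.51886897 153.88929183]]
```

Call:
play_rows(commands=[[[-0.0021,0.001,0.02,0,0,0.0004,1],[-0.0021,0.001,0.05,0,0,0.0004,1],[-0.0021,0.001,0.08,0,0,0.0004,1],[-0.0021,0.001,0.105,0,0,0.0004,1],[-0.0021,0.001,0.122,0,0,0.0004,1],[-0.0021,0.001,0.13,0,0,0.0004,1],[-0.0021,0.001,0.133,0,0,0.0004,1]]])

```text
time: 17.9
tool_pos: [0.5508, -0.05, 0.079]
tcp_rot: [-2.304, -2.135, 0.001]
wrist_force: [1.2, 0.4, -1.0]
width: 0.716
grip_force: 33.0
```

Call:
play_rows(commands=[[[0,0,0.003,0,0,0,1],[0,0,0.007,0,0,0,1],[0,0,0.01,0,0,0,1],[0,0,0.01,0,0,0,1]]])

```text
time: 18.3
tool_pos: [0.551, -0.0502, 0.0737]
tcp_rot: [2.304, 2.134, -0.0]
wrist_force: [-0.5, 0.4, -0.9]
width: 0.719
grip_force: 33.0
```

Call:
play_rows(commands=[[[0.0022,0,0,0,0,0,1],[0.0022,0,0.004,0,0,0,1],[0.0022,0,0.007,0,0,0,1],[0.0022,0,0.009,0,0,0,1],[0.0022,0,0.009,0,0,0,1]]])

```text
time: 18.8
tool_pos: [0.5508, -0.0488, 0.0679]
tcp_rot: [2.304, 2.135, -0.001]
wrist_force: [0.8, -0.0, -0.3]
width: 0.716
grip_force: 33.0
```

Call:
play_rows(commands=[[[0,0,0.003,0,0,0,1],[0,0,0.006,0,0,0,1],[0,0,0.009,0,0,0,1],[0,0,0.009,0,0,0,1]]])

```text
time: 19.2
tool_pos: [0.5508, -0.0488, 0.0625]
tcp_rot: [2.305, 2.135, -0.001]
wrist_force: [-1.1, -0.2, -0.8]
width: 0.716
grip_force: 33.0
```

Below the lip tops with no contact force. I'll lower the last few millimetres.

Call:
play_rows(commands=[[[0,0,0.002,0,0,0,1],[0,0,0.004,0,0,0,1],[0,0,0.0055,0,0,0,1],[0,0,0.0055,0,0,0,1]]])

```text
time: 19.6
tool_pos: [0.5509, -0.0488, 0.0594]
tcp_rot: [2.304, 2.135, -0.001]
wrist_force: [0.3, 0.5, -0.1]
width: 0.715
grip_force: 33.0
```

Call:
play_rows(commands=[[[0,0,0.001,0,0,0,1],[0,0,0.002,0,0,0,1],[0,0,0.002,0,0,0,1]]])

```text
time: 19.9
tool_pos: [0.5511, -0.0488, 0.0583]
tcp_rot: [2.304, 2.135, -0.001]
wrist_force: [0.6, -0.3, -0.9]
width: 0.722
grip_force: 33.0
```

Call:
play_rows(commands=[[[0,0,0.001,0,0,0,1],[0,0,0.0015,0,0,0,1],[0,0,0.0015,0,0,0,1]]])

```text
time: 20.2
tool_pos: [0.5511, -0.0488, 0.0582]
tcp_rot: [2.304, 2.135, -0.001]
wrist_force: [-3.3, 0.7, 5.8]
width: 0.719
grip_force: 33.6
```

Call:
play_rows(commands=[[[0,0,0.001,0,0,0,1],[0,0,0.0015,0,0,0,1],[0,0,0.0015,0,0,0,1]]])

```text
time: 20.5
tool_pos: [0.5511, -0.0488, 0.0582]
tcp_rot: [2.304, 2.135, -0.001]
wrist_force: [-5.2, 0.8, 10.7]
width: 0.716
grip_force: 34.3
```

Seated on the floor at exactly the expected height. I'll release and go to the clamp tab.

Call:
play_rows(commands=[[[0,0,-0.0025,0,0,0,1],[0,0,-0.0025,0,0,0,0],[0,0,-0.0025,0,0,0,-1],[0,0,-0.0025,0,0,0,-1],[0,0,-0.02,0,0,0,-1],[0,0,-0.08,0,0,0,-1],[0,0,-0.15,0,0,0,-1],[0,0,-0.15,0,0,0,-1]]], force=40)

```text
time: 21.3
tool_pos: [0.5561, -0.0494, 0.154]
tcp_rot: [2.297, 2.128, 0.012]
wrist_force: [1.0, 0.8, 0.3]
width: 1.001
grip_force: 0.0
```

Call:
play_rows(commands=[[[0.05,0,0,0,0,0,-1],[0.11,0,0,0,0,0,-1],[0.15,0,0,0,0,0,-1],[0.163,0,0,0,0,0,-1],[0.163,0,0,0,0,0,-1],[0.163,0,0,0,0,0,-1]]])

```text
time: 21.9
tool_pos: [0.5584, 0.0482, 0.1464]
tcp_rot: [2.304, 2.135, -0.002]
wrist_force: [0.5, 0.3, 0.4]
width: 1.006
grip_force: 0.0
```

```bash
python3 -c "
from h import *
s=bot.read_state();print(s['tool_pos'],s['wrist_force'],plan([.5575,.0492,.088],-4.3))
t=bot.read_camera('top');u=bot.read_camera('side')
h=cv2.cvtColor(t,cv2.COLOR_BGR2HSV);m=cv2.inRange(h,(3,110,120),(14,255,255))
k,_,st,ce=cv2.connectedComponentsWithStats(m)
for i in range(1,k):
  if 15<st[i,4]<300:print(st[i],ray('top',[ce[i]],.07).round(4))
"
```

```text
[0.5584109  0.04821402 0.14640488] [0.45835002 0.26018808 0.39436055] [0.0016, -0.0016, 0.0973, -0.0, 0.0004, -0.0003]
[249 183   6   7  30] [[0.5516 0.0116 0.07  ]]
[276 182   7   9  51] [[ 0.5514 -0.0494  0.07  ]]
[291 183   6   9  49] [[ 0.5488 -0.0806  0.07  ]]
[303 184   7  10  61] [[ 0.5456 -0.1081  0.07  ]]
```

Call:
play_rows(commands=[[[0.0016,-0.001,0.03,0,0,0,-1],[0.0016,-0.001,0.06,0,0,0,-1],[0.0016,-0.001,0.085,0,0,0,-1],[0.0016,-0.001,0.096,0,0,0,-1],[0.0016,-0.001,0.096,0,0,0,-1],[0.0016,-0.001,0.096,0,0,0,-1]]])

```text
time: 22.6
tool_pos: [0.5584, 0.0495, 0.0892]
tcp_rot: [2.304, 2.134, -0.0]
wrist_force: [0.1, -0.4, 0.3]
width: 1.0
grip_force: 0.0
```

Call:
play_rows(commands=[[[0,0,0,0,0,0,1],[0,0,0,0,0,0,1],[0,0,0,0,0,0,1],[0,0,0,0,0,0,1],[0,0,0,0,0,0,1],[0,0,0,0,0,0,1],[0,0,0,0,0,0,1],[0,0,0,0,0,0,1]]])

```text
time: 23.4
tool_pos: [0.5581, 0.0498, 0.0895]
tcp_rot: [2.304, 2.135, -0.0]
wrist_force: [-2.1, 0.2, 5.8]
width: 0.336
grip_force: 40.9
```

Call:
play_rows(commands=[[[-0.002,0,0,0,0,0,1],[-0.004,0,0,0,0,0,1],[-0.006,0,0,0,0,0,1],[-0.0075,0,0,0,0,0,1],[-0.0075,0,0,0,0,0,1]]])

```text
time: 23.9
tool_pos: [0.5579, 0.0472, 0.0896]
tcp_rot: [-2.304, -2.133, -0.004]
wrist_force: [-2.0, 7.6, 4.3]
width: 0.337
grip_force: 40.9
```

Call:
play_rows(commands=[[[-0.0015,0,0,0,0,0,1],[-0.0025,0,0,0,0,0,1],[-0.0025,0,0,0,0,0,1]]])

```text
time: 24.2
tool_pos: [0.5577, 0.0457, 0.0895]
tcp_rot: [-2.304, -2.133, -0.004]
wrist_force: [-1.2, 7.1, 5.1]
width: 0.341
grip_force: 40.9
```

Call:
play_rows(commands=[[[-0.001,0,0,0,0,0,1],[-0.002,0,0,0,0,0,1],[-0.002,0,0,0,0,0,1]]])

```text
time: 24.5
tool_pos: [0.5577, 0.0446, 0.0896]
tcp_rot: [-2.304, -2.133, -0.004]
wrist_force: [-1.3, 8.0, 5.4]
width: 0.336
grip_force: 40.9
```

Call:
play_rows(commands=[[[-0.001,0,0,0,0,0,1],[-0.002,0,0,0,0,0,1],[-0.002,0,0,0,0,0,1]]])

```text
time: 24.8
tool_pos: [0.5576, 0.0435, 0.0896]
tcp_rot: [-2.304, -2.133, -0.004]
wrist_force: [-1.9, 7.8, 4.9]
width: 0.338
grip_force: 40.9
```

Call:
play_rows(commands=[[[-0.001,0,0,0,0,0,1],[-0.0015,0,0,0,0,0,1],[-0.0015,0,0,0,0,0,1]]])

```text
time: 25.1
tool_pos: [0.5575, 0.0426, 0.0896]
tcp_rot: [-2.304, -2.133, -0.004]
wrist_force: [-2.7, 7.3, 4.7]
width: 0.336
grip_force: 40.9
```

Call:
play_rows(commands=[[[-0.001,0,0,0,0,0,1],[-0.001,0,0,0,0,0,1],[-0.001,0,0,0,0,0,1]]])

```text
time: 25.4
tool_pos: [0.5575, 0.042, 0.0896]
tcp_rot: [-2.304, -2.133, -0.004]
wrist_force: [-1.7, 7.5, 4.5]
width: 0.341
grip_force: 40.9
```

Call:
play_rows(commands=[[[-0.001,0,0,0,0,0,1],[-0.001,0,0,0,0,0,1],[-0.001,0,0,0,0,0,1]]])

```text
time: 25.7
tool_pos: [0.5575, 0.0414, 0.0896]
tcp_rot: [-2.304, -2.133, -0.004]
wrist_force: [-1.3, 8.1, 5.3]
width: 0.333
grip_force: 40.9
```

Call:
play_rows(commands=[[[-0.001,0,0,0,0,0,1],[-0.001,0,0,0,0,0,1],[-0.001,0,0,0,0,0,1]]])

```text
time: 26.0
tool_pos: [0.5575, 0.0411, 0.0896]
tcp_rot: [-2.304, -2.133, -0.005]
wrist_force: [-0.9, 8.9, 4.9]
width: 0.344
grip_force: 40.9
```

Call:
play_rows(commands=[[[-0.001,0,0,0,0,0,1],[-0.001,0,0,0,0,0,1],[-0.001,0,0,0,0,0,1]]])

```text
time: 26.3
tool_pos: [0.5574, 0.0408, 0.0896]
tcp_rot: [-2.304, -2.133, -0.005]
wrist_force: [-1.5, 11.1, 4.8]
width: 0.337
grip_force: 40.8
```

Call:
play_rows(commands=[[[-0.001,0,0,0,0,0,1],[-0.001,0,0,0,0,0,1],[-0.001,0,0,0,0,0,1]]])

```text
time: 26.6
tool_pos: [0.5574, 0.0405, 0.0896]
tcp_rot: [-2.304, -2.132, -0.006]
wrist_force: [-2.0, 11.0, 5.8]
width: 0.343
grip_force: 40.8
```

Call:
play_rows(commands=[[[-0.001,0,0,0,0,0,1],[-0.001,0,0,0,0,0,1],[-0.001,0,0,0,0,0,1]]])

```text
time: 26.9
tool_pos: [0.5574, 0.0403, 0.0896]
tcp_rot: [-2.304, -2.132, -0.006]
wrist_force: [-1.9, 12.8, 4.9]
width: 0.339
grip_force: 40.8
```

Call:
play_rows(commands=[[[-0.001,0,0,0,0,0,1],[-0.001,0,0,0,0,0,1],[-0.001,0,0,0,0,0,1]]])

```text
time: 27.2
tool_pos: [0.5574, 0.04, 0.0896]
tcp_rot: [-2.304, -2.131, -0.007]
wrist_force: [-1.8, 13.9, 5.1]
width: 0.335
grip_force: 40.8
```

Call:
play_rows(commands=[[[-0.001,0,0,0,0,0,1],[-0.0015,0,0,0,0,0,1],[-0.0015,0,0,0,0,0,1]]])

```text
time: 27.5
tool_pos: [0.5573, 0.0396, 0.0896]
tcp_rot: [-2.303, -2.131, -0.008]
wrist_force: [-1.8, 16.7, 3.8]
width: 0.338
grip_force: 40.8
```

Call:
play_rows(commands=[[[-0.001,0,0,0,0,0,1],[-0.0015,0,0,0,0,0,1],[-0.0015,0,0,0,0,0,1]]])

```text
time: 27.8
tool_pos: [0.5573, 0.0391, 0.0896]
tcp_rot: [-2.303, -2.13, -0.009]
wrist_force: [-1.5, 17.3, 4.0]
width: 0.338
grip_force: 40.8
```

Call:
play_rows(commands=[[[0.0015,0,0,0,0,0,1],[0.003,0,0,0,0,0,1],[0.003,0,0,0,0,0,1]]])

```text
time: 28.1
tool_pos: [0.5573, 0.0394, 0.0896]
tcp_rot: [-2.304, -2.133, -0.006]
wrist_force: [-2.2, 11.5, 4.9]
width: 0.341
grip_force: 40.9
```

Call:
play_rows(commands=[[[0,0,0,0,0,0,0],[0,0,0,0,0,0,-1],[0,0,0,0,0,0,-1],[0,0,0,0,0,0,-1],[0,0,-0.04,0,0,0,-1],[0,0,-0.1,0,0,0,-1],[0,0,-0.17,0,0,0,-1],[0,0,-0.2,0,0,0,-1]]])

```text
time: 28.9
tool_pos: [0.5592, 0.036, 0.2133]
tcp_rot: [2.301, 2.131, 0.007]
wrist_force: [1.2, 0.0, 0.6]
width: 1.001
grip_force: 0.0
```

Call:
play_rows(commands=[[[0.1,0,0,0,0,0,-1],[0.18,0,0,0,0,0,-1],[0.26,0,0,0,0,0,-1],[0.33,0,0,0,0,0,-1],[0.35,0,0,0,0,0,-1],[0.35,0,0,0,0,0,-1]]])

```text
time: 29.5
tool_pos: [0.5729, 0.2473, 0.2084]
tcp_rot: [2.301, 2.138, -0.001]
wrist_force: [0.1, -0.3, 0.5]
width: 1.0
grip_force: 0.0
```

```bash
python3 -c "
from h import *
t=bot.read_camera('top');u=bot.read_camera('side')
g=cv2.cvtColor(t,cv2.COLOR_BGR2GRAY)
h=cv2.cvtColor(t,cv2.COLOR_BGR2HSV);m=cv2.inRange(h,(3,110,120),(14,255,255))
k,_,st,ce=cv2.connectedComponentsWithStats(m)
for i in range(1,k):
  if 15<st[i,4]<300:print(st[i],ray('top',[ce[i]],.07).round(4))
c=np.zeros((580,780,3),np.uint8)
c[:300,:575]=cv2.resize(t[155:215,225:340],None,fx=5,fy=5,interpolation=cv2.INTER_CUBIC)
c[305:305+270,:300]=cv2.resize(u[158:248,205:305],None,fx=3,fy=3,interpolation=cv2.INTER_CUBIC)
cv2.imwrite('pics/c6.png',c)"
```

```text
[253 181   6  10  57] [[0.5538 0.0024 0.07  ]]
[266 182   6  10  57] [[ 0.5512 -0.0256  0.07  ]]
[278 182   7  10  57] [[ 0.5503 -0.0537  0.07  ]]
[291 183   7  10  63] [[ 0.5486 -0.0813  0.07  ]]
[303 184   8  10  62] [[ 0.5456 -0.1088  0.07  ]]
```

View pics/c6.png

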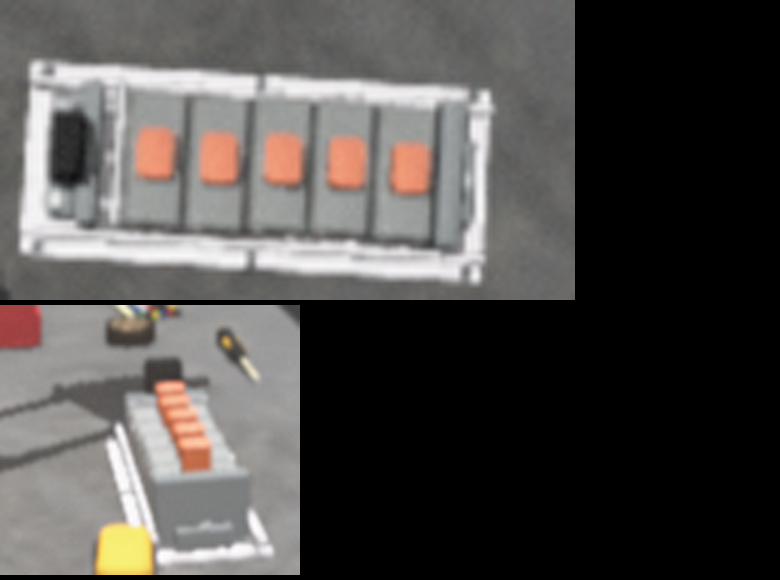

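The top view shows five evenly packed relays (levers at (155..410,153..168)) with the clamp up against them. The side view shows all of them upright and flat. Handing in.

```bash
python3 -c "
from workcell import bot
print(bot.finish_job())"
```

```text
the job is handed in; nothing more can be done
None
```

The spare relay now stands in the middle of the row, two on either side. I pushed the clamp until the sprung plate pressed the five relays together by about 2 mm (roughly 10 N, both estimated from wrist force and travel), and it should have settled to about 1.4 mm on release. I handed the job in at about 29.6 s and saw no verdict.

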